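# Point out the blue culture dish and log it

## Robot

A 7-joint arm with a two-finger parallel gripper is mounted at the origin on the work surface. World frame = base frame: x ahead of the robot, y to its left, z up, the work surface at z = 0. Lengths are in m, angles in rad, forces in N, time in s.
With the tool pointing down it reaches from about 0.35 to 0.775 m from the base axis. Payload 3.1 kg.
Tool frame: the origin (TCP) lies between the finger pads, 19 mm behind the fingertips; this is the grasp point; z points along the fingers, y is the line along which they close (so a half turn about z gives the same grasp; the last joint's range is limited). The gripper opens to 85 mm and grips with 20 to 120 N. Pads are 22 mm wide; open, the fingers measure 114 mm over their backs; the gripper's body (76 mm by 85 mm) begins 54 mm behind the grasp point. The pads swing forward as they close: fully open they stand 13 mm farther back than shut.
Start: joints at [-1.35, 0.311, 0.014, 1.512, -0.004, 1.319, -0.027], TCP at [0.143, 0.531, 0.25] pointing down, gripper open.
Joint ranges: [-2.7, 2.7], [-0.3, 1.91], [-1.27, 1.3], [0.12, 2.57], [-1.44, 4.58], [0.2, 2.03], [-3.05, 3.05]. Speed limits (rad/s): [2.79, 2.79, 3.14, 3.14, 3.14, 3.14, 3.14].

## Interface

Orientations are given as [roll, pitch, yaw] about the fixed x, y, z axes, in that order (R = Rz(yaw) Ry(pitch) Rx(roll)).
In Python, from cell import robot, optics gives the robot as it stands. The module is installed in compiled form; this text tells all that it offers.
- The arm moves only by the tool servo_tool, never from a script. Its argument "plan" is a list of rows, each a list of 3 entries, a list of its own where there are three numbers: the shift along the world's x, y, z normalised to -1 to 1, where 1 is 40 cm, then the turn, a rotation vector about the world's x, y, z normalised to -1 to 1, where 1 is 360 degrees, then the closure, from -1 (fully open) to 1 (shut). A call has 1 to 12 rows; each row shifts and turns the commanded pose from where the row before left it; what a row does not reach is not made up. A row lasts 1/10 s, in which the tool goes at most 50 mm and 8.59 degrees, less where a joint would pass 70% of its speed; a pose out of reach is approached as far as the arm can. A call with a number of a shift or a turn outside -1 to 1 is refused whole. A call with a gripper value outside its range is refused whole. The fingers move at their own pace and stop on an object; the grip force is fixed at half the most. Time passes only in rows, so rows that do not move let the fingers close. It gives the time, the measured TCP pose, the force, the opening and the grip force at its end, in the units of the state.
- robot.sense(): the state, without advancing time (a new reading comes with each control period).
- optics.snapshot(name): name is "scene" or "top" or "wrist"; returns a dict with "color" (480x640x3 uint8, red, green, blue), "fx", "fy", "cx", "cy" (pixels), "R" (3x3) and "t" (3): a world point X has camera coordinates R X + t. Camera axes: x right, y down, z forward; pixel columns grow to the right and rows downward; lengths in m; the calibration is good to about 2 mm. A picture is of the moment at which its call begins. There is no depth.
- robot.job_done(): hands the job in; it is judged then, once.
The state is a dict: "time": time; "joint_pos": joint angles; "dq": joint speeds; "effort": joint torques, N m; "tool_pos": TCP position; "orientation": TCP orientation; "ft_force": force on the tool from outside, world axes, zero at the start; "ft_torque": the same for the moment, N m; "opening": finger opening in m; "grip_force": force on a finger pad.
Only numpy, scipy, OpenCV 4.12 (cv2) and the standard library are available. Lean on these libraries where they do the work, as an engineer would, in place of code of your own. Each camera call takes 0.05 s, during which the arm holds its last target. There are 200 camera calls.

## Task

Show the bench camera which culture goes under the microscope next: from above, point the fingertips down at the middle of the dish with the blue label, a couple of centimetres over its lid without touching it, and hold there for two seconds. Then press the green button on the console fully down to log it, let it come back up, and move clear. Leave the red button, the dishes, the oil bottle and the slide box untouched, and do not bring the fingertips down close over the other two dishes.

Things in the scene. Friction and masses are not known exactly. Their poses are not given: they have to be found in the camera images.
- mat: dark grey bench mat, 220 x 220 x 6 mm, fixed; the three dishes stand on it. Origin: centre of its underside, at table height; z up
- dish_blue: culture dish, 60 mm across and 15 mm high, glass base, white lid with a round blue label 28 mm across in its middle; loose, light (about 30 g), stands upright on the mat. Origin: centre of its underside; z up
- dish_yellow: culture dish, 60 mm across and 15 mm high, glass base, white lid with a round yellow label 28 mm across in its middle; loose, light (about 30 g), stands upright on the mat. Origin: centre of its underside; z up
- dish_red: culture dish, 60 mm across and 15 mm high, glass base, white lid with a round red label 28 mm across in its middle; loose, light (about 30 g), stands upright on the mat. Origin: centre of its underside; z up
- dish_blue_top (a point): the middle of the lid's top face of the dish with the blue label, 15 mm above its underside (21 mm above the table); z up
- dish_yellow_top (a point): the middle of the lid's top face of the dish with the yellow label, 15 mm above its underside (21 mm above the table); z up
- dish_red_top (a point): the middle of the lid's top face of the dish with the red label, 15 mm above its underside (21 mm above the table); z up
- console: white logging console, 90 x 150 x 30 mm, fixed to the table, two push buttons on its grey top: green at +y and red at -y of its own frame, 76 mm apart. Origin: centre of its underside; z up
- log_button_top (a point): centre of the top face of the GREEN push button (28 mm across), 52 mm above the table when up; it stands 10 mm out of a fixed black housing 44 mm across; it is pressed straight down
- log_button (a joint): travel of the green button: 0 up, 0.006 m fully down; a spring returns it, fully down takes about 5 N
- cancel_button_top (a point): centre of the top face of the RED push button, same size as the green one; not to be pressed
- cancel_button (a joint): travel of the red button: 0 up, 0.006 m fully down
- oil_bottle: small amber immersion-oil bottle with a black cap, 30 mm across, 75 mm high, loose, upright. Origin: centre of its underside
- slide_box: blue slide box with a white band, 50 x 90 x 22 mm (x, y, z), loose. Origin: centre of its underside
Mind the look-alikes: they are no part of the job. Leave any orange look-alike of the dish_blue alone. Several things have the shape of the console; the one meant has the colours described above.

How it is judged:
On the way, in this order (a step that is already met when the one before it is completed fails the run):
1. the tool point dwells 1.5 s over the blue-labelled dish: within 20 mm of its middle, 21 to 65 mm above its lid (the fingertips are 19 mm lower), tool pointing down (horizontal distance between the grasp point and dish_blue_top below 0.02 m and z of the grasp point in the frame of dish_blue_top between 0.021 and 0.065 m and angle between the grasp point's own z axis and vertical above 2.5 rad), for 1.5 s.
2. the green button is pressed down by the fingers (more than 4.5 of 6 mm) (value of joint log_button above 0.0045 m and contact force between the fingers and log_button above 1 N), for 0.05 s.
At the end, for the whole second after the job is handed in: both buttons are up again (within 1.5 mm), and the three dishes, the oil bottle and the slide box stand where they stood (within 6 mm), dishes upright and at rest (value of joint each of log_button, cancel_button below 0.0015 m and distance of each of dish_blue, dish_yellow, dish_red, oil_bottle, slide_box from where it was at the start of the episode below 0.006 m and angle between each of dish_blue, dish_yellow, dish_red's own z axis and vertical below 0.1 rad and linear speed of each of dish_blue, dish_yellow, dish_red below 0.02 m/s); the robot touches nothing.
It fails at once if the robot touches a dish, the oil bottle or the slide box (more than 0.3 N) (contact force between any of the fingers, the arm and dish_blue above 0.3 N or contact force between any of the fingers, the arm and dish_yellow above 0.3 N or contact force between any of the fingers, the arm and dish_red above 0.3 N or contact force between any of the fingers, the arm and oil_bottle above 0.3 N or contact force between any of the fingers, the arm and slide_box above 0.3 N).
It fails at once if a dish, the oil bottle or the slide box is moved by more than 6 mm (distance of any of dish_blue, dish_yellow, dish_red, oil_bottle, slide_box from where it was at the start of the episode above 0.006 m).
It fails at once if the fingertips come down over a wrong dish: tool point within 20 mm of its middle and less than 65 mm above its lid ((horizontal distance between the grasp point and dish_yellow_top below 0.02 m and z of the grasp point in the frame of dish_yellow_top between -0.01 and 0.065 m) or (horizontal distance between the grasp point and dish_red_top below 0.02 m and z of the grasp point in the frame of dish_red_top between -0.01 and 0.065 m)).
It fails at once if the red button is pressed (more than 2 mm) (value of joint cancel_button above 0.002 m).
It also fails if it takes over 40 s, if anything falls off the work surface, if the arm or the gripper's body presses on something with over 40 N, if the wrist force passes 120 N, or if a joint passes its speed limit or range.

## Working session

There is one attempt and no reset: what is moved stays moved. The work goes in short steps, Python scripts to look and compute and a tool call to move; the robot and the scene stay as the last step left them, time stands still between calls to the robot, and variables do not carry over. Pictures are saved under pics/ and viewed, at most 10 in all, crops included, and the job is handed in when it is done.

Besides the shell and the picture viewer there is one more tool, called after ">>>" as name(argument=value, ...), one argument or row to a line, values as JSON. servo_tool: Moves the arm, as the interface text tells. Its arguments: {"type":"object","properties":{"plan":{"type":"array"}},"required":["plan"]}

```bash
mkdir -p pics
python3 - <<'E'
from cell import robot, optics
import cv2,pickle
d={}
for n in("scene","top"):
    s=optics.snapshot(n);d[n]=s;cv2.imwrite(f"pics/{n}0.png",s["color"][:,:,::-1])
pickle.dump(d,open("s.pkl","wb"))
s=robot.sense();print(s["time"],s["tool_pos"],s["orientation"],s["opening"],s["ft_force"])
E
```

```text
0.1 [0.14269965 0.53053831 0.24903339] [-3.13949509e+00  9.00961943e-05  2.87888542e+00] 0.08513562433342577 [ 0.26979695 -0.18109131  0.70826043]
```

View pics/scene0.png

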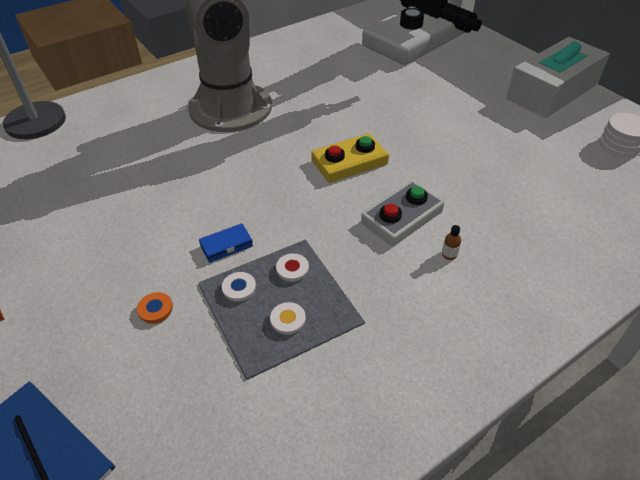

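View pics/top0.png

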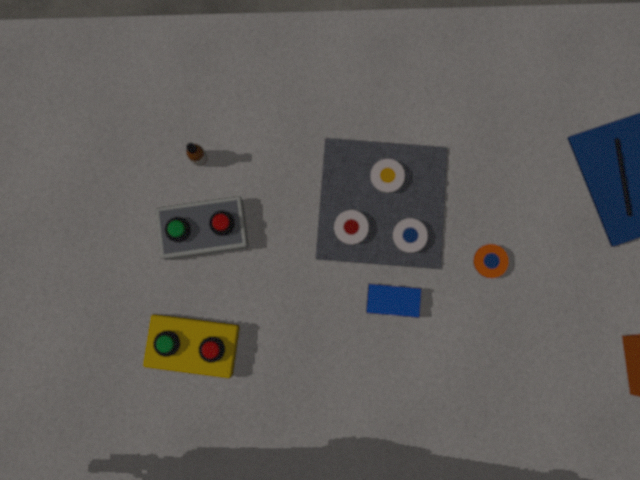

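The scene view shows the white-lidded blue-label dish at (239,286) and the white console's green button at (417,194). In the top view they are at (410,235) and (178,230). The look-alikes are the orange dish and the yellow console.

```bash
cat > m.py <<'E'
import pickle,numpy as np,cv2
d=pickle.load(open("s.pkl","rb"))
rng={"blue":((100,120,60),(125,255,255)),"green":((45,90,40),(85,255,255)),"red":((172,120,60),(179,255,255)),"yellow":((15,120,60),(35,255,255))}
def px(n,col,u,v,r=16):
    hsv=cv2.cvtColor(d[n]["color"],cv2.COLOR_RGB2HSV)
    m=cv2.inRange(hsv,*rng[col])
    if col=="red": m|=cv2.inRange(hsv,(0,120,60),(6,255,255))
    k=np.zeros_like(m);cv2.circle(k,(u,v),r,255,-1);m&=k
    c=max(cv2.findContours(m,cv2.RETR_EXTERNAL,cv2.CHAIN_APPROX_NONE)[0],key=cv2.contourArea)
    M=cv2.moments(c);return (M["m10"]/M["m00"],M["m01"]/M["m00"]),cv2.contourArea(c)
def ray(n,p):
    s=d[n];R=np.array(s["R"]);t=np.array(s["t"])
    return -R.T@t,R.T@np.array([(p[0]-s["cx"])/s["fx"],(p[1]-s["cy"])/s["fy"],1])
def plane(n,p,z):
    o,v=ray(n,p);return o+v*(z-o[2])/v[2]
def tri(a,b):
    A=np.zeros((3,3));B=np.zeros(3)
    for o,v in(a,b):
        P=np.eye(3)-np.outer(v,v)/(v@v);A+=P;B+=P@o
    return np.linalg.solve(A,B)
if __name__=="__main__":
    for name,col,s,t,z in[("blue","blue",(239,286),(410,235),.021),("yellow","yellow",(288,317),(387,175),.021),("reddish","red",(292,266),(351,227),.021),("GREEN","green",(417,194),(178,230),.052),("cancel","red",(391,212),(221,223),.052)]:
        ps,as_=px("scene",col,*s);pt,at=px("top",col,*t)
        f=d["top"]["fx"]/abs((np.array(d["top"]["R"])@[*plane("top",pt,z)]+d["top"]["t"])[2])
        print(name,np.round(plane("scene",ps,z),4),np.round(plane("top",pt,z),4),np.round(tri(ray("scene",ps),ray("top",pt)),4),"diam mm",round(2000*np.sqrt(at/np.pi)/f,1))
    for n,p in[("bottle cap",(192,148)),("boxc",(394,301)),("ycons",(192,346))]:print(n,np.round(plane("top",p,.07 if n[1]=="o" and n[2]=="t" else .025),3))
E
python3 m.py
```

```text
blue [ 0.5255 -0.2661  0.021 ] [ 0.5257 -0.2644  0.021 ] [ 0.5254 -0.2652  0.0204] diam mm 21.4
yellow [ 0.6327 -0.2314  0.021 ] [ 0.6327 -0.2296  0.021 ] [ 0.6325 -0.2304  0.0201] diam mm 24.3
reddish [ 0.5428 -0.1647  0.021 ] [ 0.5431 -0.1627  0.021 ] [ 0.5427 -0.1636  0.0203] diam mm 22.9
GREEN [0.5491 0.1271 0.052 ] [0.5438 0.1336 0.052 ] [0.5442 0.1342 0.045 ] diam mm 28.0
cancel [0.5577 0.0527 0.052 ] [0.5526 0.0583 0.052 ] [0.5531 0.0586 0.0454] diam mm 26.7
bottle cap [0.676 0.101 0.07 ]
boxc [ 0.413 -0.231  0.025]
ycons [0.347 0.111 0.025]
```

>>> servo_tool(
  plan=[
    [[0.08, -0.064, 0], [0, 0, 0], 1],
    [[0.08, -0.064, 0], [0, 0, 0], 1],
    [[0.08, -0.064, 0], [0, 0, 0], 1],
    [[0.08, -0.064, 0], [0, 0, 0], 1],
    [[0.08, -0.064, 0], [0, 0, 0], 1],
    [[0.08, -0.064, 0], [0, 0, 0], 1],
    [[0.08, -0.064, 0], [0, 0, 0], 1],
    [[0.08, -0.064, 0], [0, 0, 0], 1],
    [[0.08, -0.064, 0], [0, 0, 0], 1],
    [[0.08, -0.064, 0], [0, 0, 0], 1],
    [[0.08, -0.064, 0], [0, 0, 0], 1],
    [[0, 0, 0], [0, 0, 0], 1],
  ],
)

```text
time: 1.3
tool_pos: [0.4998, 0.242, 0.2495]
orientation: [-3.137, 0.005, 2.867]
ft_force: [-0.4, -1.3, -1.0]
opening: -0.0001
grip_force: 0.0
```

>>> servo_tool(
  plan=[
    [[0.006, -0.115, 0], [0, 0, 0], 1],
    [[0.006, -0.115, 0], [0, 0, 0], 1],
    [[0.006, -0.115, 0], [0, 0, 0], 1],
    [[0.006, -0.115, 0], [0, 0, 0], 1],
    [[0.006, -0.115, 0], [0, 0, 0], 1],
    [[0.006, -0.115, 0], [0, 0, 0], 1],
    [[0.006, -0.115, 0], [0, 0, 0], 1],
    [[0.006, -0.115, 0], [0, 0, 0], 1],
    [[0.006, -0.115, 0], [0, 0, 0], 1],
    [[0.006, -0.115, 0], [0, 0, 0], 1],
    [[0.006, -0.115, 0], [0, 0, 0], 1],
    [[0, 0, 0], [0, 0, 0], 1],
  ],
)

```text
time: 2.5
tool_pos: [0.518, -0.2655, 0.2495]
orientation: [-3.134, -0.001, 2.866]
ft_force: [0.1, -1.0, 0.2]
opening: -0.0001
grip_force: 0.0
```

>>> servo_tool(
  plan=[
    [[0.018, 0, -0.06], [0, 0, 0], 1],
    [[0, 0, -0.06], [0, 0, 0], 1],
    [[0, 0, -0.06], [0, 0, 0], 1],
    [[0, 0, -0.06], [0, 0, 0], 1],
    [[0, 0, -0.06], [0, 0, 0], 1],
    [[0, 0, -0.06], [0, 0, 0], 1],
    [[0, 0, -0.05], [0, 0, 0], 1],
    [[0, 0, -0.02], [0, 0, 0], 1],
    [[0, 0, 0], [0, 0, 0], 1],
    [[0, 0, 0], [0, 0, 0], 1],
  ],
)

```text
time: 3.5
tool_pos: [0.5291, -0.2565, 0.0788]
orientation: [-3.141, 0.001, 2.879]
ft_force: [0.6, -0.4, 0.1]
opening: 0.0001
grip_force: 0.0
```

Run:
```python
from cell import robot, optics
import cv2
s=optics.snapshot("scene");cv2.imwrite("pics/hover.png",cv2.resize(s["color"][150:390,90:410,::-1],None,fx=2,fy=2))
s=robot.sense();print(s["time"],s["tool_pos"],s["ft_force"])
```

```text
3.55 [ 0.52934971 -0.25673841  0.07920415] [-0.19539237  0.20071489  1.38393696]
```

View pics/hover.png

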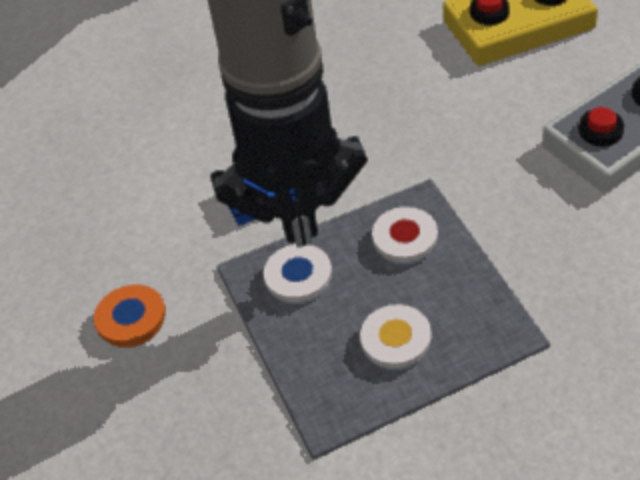

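The closed fingertips hang above the blue-label dish, with tips at about (302,240) and the label at (297,269) in the crop. Next I correct the 9 mm offset, lower a little and hold.

>>> servo_tool(
  plan=[
    [[-0.009, -0.02, -0.02], [0, 0, 0], 1],
    [[0, 0, -0.02], [0, 0, 0], 1],
    [[0, 0, 0], [0, 0, 0], 1],
    [[0, 0, 0], [0, 0, 0], 1],
    [[0, 0, 0], [0, 0, 0], 1],
    [[0, 0, 0], [0, 0, 0], 1],
    [[0, 0, 0], [0, 0, 0], 1],
    [[0, 0, 0], [0, 0, 0], 1],
    [[0, 0, 0], [0, 0, 0], 1],
    [[0, 0, 0], [0, 0, 0], 1],
    [[0, 0, 0], [0, 0, 0], 1],
    [[0, 0, 0], [0, 0, 0], 1],
  ],
)

```text
time: 4.75
tool_pos: [0.5248, -0.2644, 0.062]
orientation: [3.142, 0.0, 2.879]
ft_force: [0.3, -0.4, 0.1]
opening: -0.0002
grip_force: 0.0
```

>>> servo_tool(
  plan=[
    [[0, 0, 0], [0, 0, 0], 1],
    [[0, 0, 0], [0, 0, 0], 1],
    [[0, 0, 0], [0, 0, 0], 1],
    [[0, 0, 0], [0, 0, 0], 1],
    [[0, 0, 0], [0, 0, 0], 1],
    [[0, 0, 0], [0, 0, 0], 1],
    [[0, 0, 0], [0, 0, 0], 1],
    [[0, 0, 0], [0, 0, 0], 1],
    [[0, 0, 0], [0, 0, 0], 1],
    [[0, 0, 0], [0, 0, 0], 1],
    [[0, 0, 0], [0, 0, 0], 1],
    [[0, 0, 0], [0, 0, 0], 1],
  ],
)

```text
time: 5.95
tool_pos: [0.5249, -0.2645, 0.062]
orientation: [3.142, 0.0, 2.879]
ft_force: [-0.5, 0.4, 0.4]
opening: 0.0001
grip_force: 0.0
```

>>> servo_tool(
  plan=[
    [[0, 0, 0], [0, 0, 0], 1],
    [[0, 0, 0.08], [0, 0, 0], 1],
    [[0, 0, 0.1], [0, 0, 0], 1],
    [[0, 0, 0.1], [0, 0, 0], 1],
    [[0, 0, 0.09], [0, 0, 0], 1],
    [[0, 0, 0], [0, 0, 0], 1],
    [[0, 0, 0], [0, 0, 0], 1],
  ],
)

```text
time: 6.65
tool_pos: [0.5253, -0.2648, 0.2111]
orientation: [-3.141, 0.002, 2.879]
ft_force: [-0.0, 0.1, -0.4]
opening: 0.0001
grip_force: 0.0
```

>>> servo_tool(
  plan=[
    [[0.005, 0.1, 0], [0, 0, 0], 1],
    [[0.005, 0.1, 0], [0, 0, 0], 1],
    [[0.005, 0.1, 0], [0, 0, 0], 1],
    [[0.005, 0.1, 0], [0, 0, 0], 1],
    [[0.005, 0.1, 0], [0, 0, 0], 1],
    [[0.005, 0.1, 0], [0, 0, 0], 1],
    [[0.005, 0.1, 0], [0, 0, 0], 1],
    [[0.005, 0.1, 0], [0, 0, 0], 1],
    [[0.005, 0.1, 0], [0, 0, 0], 1],
    [[0.003, 0.096, 0], [0, 0, 0], 1],
    [[0, 0, 0], [0, 0, 0], 1],
    [[0, 0, 0], [0, 0, 0], 1],
  ],
)

```text
time: 7.85
tool_pos: [0.5427, 0.1352, 0.208]
orientation: [-3.139, -0.003, 2.882]
ft_force: [1.0, -0.3, 1.7]
opening: 0.0002
grip_force: 0.0
```

>>> servo_tool(
  plan=[
    [[0, 0, 0], [0, 0, 0], 1],
    [[0, 0, 0], [0, 0, 0], 1],
    [[0, 0, 0], [0, 0, 0], 1],
    [[0, 0, 0], [0, 0, 0], 1],
  ],
)

```text
time: 8.25
tool_pos: [0.5442, 0.1329, 0.2101]
orientation: [-3.142, 0.0, 2.877]
ft_force: [0.1, -1.3, 0.0]
opening: -0.0
grip_force: 0.0
```

>>> servo_tool(
  plan=[
    [[0, 0, -0.06], [0, 0, 0], 1],
    [[0, 0, -0.07], [0, 0, 0], 1],
    [[0, 0, -0.07], [0, 0, 0], 1],
    [[0, 0, -0.06], [0, 0, 0], 1],
    [[0, 0, -0.05], [0, 0, 0], 1],
    [[0, 0, 0], [0, 0, 0], 1],
    [[0, 0, 0], [0, 0, 0], 1],
    [[0, 0, 0], [0, 0, 0], 1],
    [[0, 0, 0], [0, 0, 0], 1],
  ],
)

```text
time: 9.15
tool_pos: [0.5453, 0.1341, 0.0876]
orientation: [3.14, 0.003, 2.879]
ft_force: [0.7, 0.5, -0.5]
opening: 0.0003
grip_force: 0.0
```

Run:
```python
from cell import robot, optics
import cv2
s=optics.snapshot("scene");cv2.imwrite("pics/press.png",cv2.resize(s["color"][100:280,300:540,::-1],None,fx=3,fy=3))
s=robot.sense();print(s["time"],s["tool_pos"],s["ft_force"])
```

```text
9.2 [0.54503733 0.13415294 0.08735838] [0.30002965 0.34079006 0.51136953]
```

View pics/press.png

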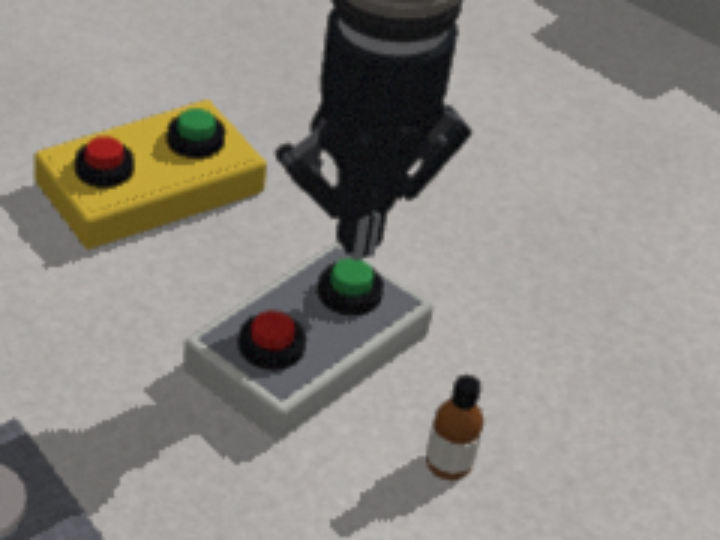

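The closed fingertips, at about (358,252) in the crop, hang just above the green button at (352,275). Next I press slowly.

>>> servo_tool(
  plan=[
    [[0, 0, -0.015], [0, 0, 0], 1],
    [[0, 0, -0.015], [0, 0, 0], 1],
    [[0, 0, -0.01], [0, 0, 0], 1],
    [[0, 0, -0.01], [0, 0, 0], 1],
    [[0, 0, 0], [0, 0, 0], 1],
    [[0, 0, 0], [0, 0, 0], 1],
    [[0, 0, 0], [0, 0, 0], 1],
  ],
)

```text
time: 9.9
tool_pos: [0.5437, 0.1339, 0.0662]
orientation: [-3.142, -0.001, 2.879]
ft_force: [-2.0, -0.4, 4.1]
opening: 0.0001
grip_force: 2.0
```

Contact is confirmed at 4 N. I push about 3 mm more to reach the stop, then check the force.

>>> servo_tool(
  plan=[
    [[0, 0, -0.004], [0, 0, 0], 1],
    [[0, 0, -0.003], [0, 0, 0], 1],
    [[0, 0, 0], [0, 0, 0], 1],
    [[0, 0, 0], [0, 0, 0], 1],
    [[0, 0, 0], [0, 0, 0], 1],
    [[0, 0, 0], [0, 0, 0], 1],
  ],
)

```text
time: 10.5
tool_pos: [0.5438, 0.134, 0.0647]
orientation: [3.141, -0.001, 2.879]
ft_force: [-5.9, -1.5, 11.5]
opening: -0.0001
grip_force: 6.4
```

At 11.5 N, above the 5 N for full travel, and stalled at z = 0.0647, the button is on its stop. Now I retreat.

>>> servo_tool(
  plan=[
    [[0, 0, 0.02], [0, 0, 0], 1],
    [[0, 0, 0.05], [0, 0, 0], 1],
    [[0, 0, 0.1], [0, 0, 0], 1],
    [[0, 0, 0.1], [0, 0, 0], 1],
    [[0, 0, 0.1], [0, 0, 0], 1],
    [[0, 0, 0.08], [0, 0, 0], 1],
    [[0, 0.08, 0], [0, 0, 0], 1],
    [[0, 0.1, 0], [0, 0, 0], 1],
    [[0, 0.1, 0], [0, 0, 0], 1],
    [[0, 0.05, 0], [0, 0, 0], 1],
    [[0, 0, 0], [0, 0, 0], 1],
    [[0, 0, 0], [0, 0, 0], 1],
  ],
)

```text
time: 11.7
tool_pos: [0.5445, 0.2643, 0.2427]
orientation: [-3.139, 0.001, 2.878]
ft_force: [-0.3, -0.9, -0.2]
opening: -0.0003
grip_force: 0.0
```

>>> servo_tool(
  plan=[
    [[0, 0, 0], [0, 0, 0], 1],
    [[0, 0, 0], [0, 0, 0], 1],
    [[0, 0, 0], [0, 0, 0], 1],
    [[0, 0, 0], [0, 0, 0], 1],
    [[0, 0, 0], [0, 0, 0], 1],
  ],
)

```text
time: 12.2
tool_pos: [0.5442, 0.2656, 0.2433]
orientation: [3.141, 0.0, 2.878]
ft_force: [-0.6, 0.0, 0.5]
opening: -0.0001
grip_force: 0.0
```

Run:
```python
from cell import robot, optics
import cv2
s=optics.snapshot("scene");cv2.imwrite("pics/end.png",s["color"][:,:,::-1])
```

```text
(no output)
```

View pics/end.png

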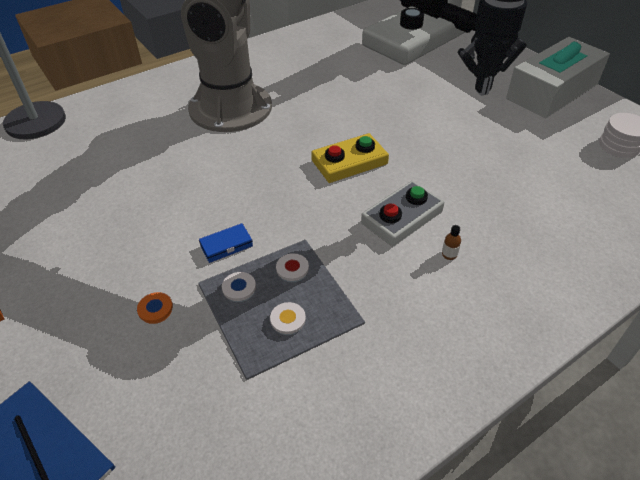

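The arm is clear at (490,80), the green button is up at (417,194), and the dishes, bottle and box sit at their original pixels.

```bash
python3 -c "
from cell import robot
print(robot.job_done())"
```

```text
the job is handed in; nothing more can be done
None
```

The job is handed in, result not reported: the fingertips held about 2 cm over the blue-label dish for over two seconds, the green button was pressed to its stop and came back up, and the arm is clear with nothing else visibly moved.

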